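# Raise a dish shelf onto its rung lock

### The job

The sliding dish shelf of the rung stand is parked at the bottom. Lift it by the upright grip at its front until its gravity pawl has passed the lowest rung and swung back out above it, lower it gently until the pawl sits on that rung, then press the shelf down with about 12 N (never more than 20 N) for one second to prove the lock, and let go. Never let the shelf drop; keep the petri dish lying on it and leave the other things alone.

Things in the scene. Friction and masses are not known exactly. Their poses are not given: they have to be found in the camera images.
- stand: fixed stand: grey base plate 200 x 130 x 14 mm with two square aluminium uprights at its back (60 mm behind the origin, 37 mm to either side, tops 260 mm above the bench). Origin on the bench, 105 mm behind the plate's front edge; x axis from the front grip to the uprights (away from the robot, turned by at most about 0.5 rad), z up
- ladder_top (a point): top of the black bar across the uprights. Between them a steel strip with three round level rungs (10 mm thick, 60 mm apart) is clamped at a height that differs from start to start and is not measured: the shelf sits on the lowest rung at 32 to 44 mm above its parked height. The seat is stiff (over 20 N per mm)
- grip_top (a point): middle of the top face of the shelf's upright black grip, 30 mm long along the stand's x, 16 mm wide along its y, 60 mm tall from the tray's underside; it stands before the tray, 118 mm before the stand's origin. Fingers can take its 16 mm width from above; it is rigidly part of the shelf
- tray_middle (a point): middle of the shelf's aluminium tray (108 x 104 mm, 9 mm high rim), on its upper face, where the dish lies
- dish_shelf (a joint): height of the shelf above its parked bottom stop, m, 0 to 0.105 (upper stop). It slides upright with about 0.8 N friction, weighs 0.35 to 0.55 kg with pawl and dish, and falls when let go unless the pawl carries it. At 66 to 72 mm the pawl is clear of the lowest rung and below the second in every case
- pawl (a joint): angle of the gravity pawl, a steel bar 16 mm wide and 8 mm thick pivoted on the shelf in front of the rungs, rad: 0 = level, its nose reaching over the rungs (it carries load only so); grows to about 1 as a rung pushes the nose down while the shelf rises. Its heavy tail swings it back within half a second once the shelf is about 20 mm above its seated height. It gives hardly any force while passing
- dish: closed petri dish, 90 mm across, 15 mm high, lying loose on the tray. Origin at the middle of its underside
- wells_rack: white 96-place tube rack, 86 x 125 x 22 mm, loose on the bench; bystander. Origin at the middle of its underside
- timer: white bench timer, 24 x 68 x 58 mm, loose on the bench; bystander. Origin at the middle of its underside
- tape_roll: roll of yellow tape lying flat, 62 mm across, 19 mm high, loose; bystander. Origin at the middle of its underside
Mind the look-alikes: they are no part of the job. What is shaped like the dish but brown or turquoise is not meant.

How it is judged:
By the outcome, as a careful person would: the job done as asked, in the order asked, and still so for the second after the job is handed in, with the robot touching nothing.
It also fails if it takes over 42 s, if anything falls off the work surface, if the arm or the gripper's body presses on something with over 40 N, if the wrist force passes 120 N, or if a joint passes its speed limit or range.

### The arm

A 6-joint arm with a two-finger parallel gripper is mounted at the origin on a cart in front of the work surface, level with it; the furniture and walls round the work are solid. World frame = base frame: x ahead of the robot, y to its left, z up, the work surface at z = 0. Lengths are in m, angles in degrees, forces in N, time in s.
With the tool pointing down it reaches from about 0.25 to 0.725 m from the base axis. Payload 9.7 kg.
Tool frame: the origin (TCP) lies on the centre line of the jaws, within the pads' length; the fingertips stand 19 mm ahead of it and the grasp point (between the pads) is the TCP; z points along the fingers, y is the direction in which the jaws open and shut (so a half turn about z gives the same grasp; the last joint's range is limited). The gripper opens to 85 mm and grips with 20 to 120 N. Pads are 22 mm wide; open, the fingers measure 114 mm over their backs; the gripper's body (76 mm by 85 mm) begins 54 mm behind the grasp point. The pads swing forward as they close: fully open they stand 13 mm farther back than shut.
Start: joints at [-70.875, 4.979, 10.078, 95.1, 0, 90], TCP at [0.18, -0.52, 0.224] pointing down, gripper open.
Joint ranges: [-179.16, 179.16], [-48.56, 103.87], [-65.8, 70.77], [-126.05, 130.52], [-82.76, 87.17], [-180, 180]. Speed limits (degrees/s): [127.2, 127.2, 147.25, 180, 180, 180].

### API

Orientations are given as [roll, pitch, yaw] about the fixed x, y, z axes, in that order (R = Rz(yaw) Ry(pitch) Rx(roll)).
In Python, from workcell import bot gives the robot as it stands.
- The arm moves only by the tool servo_tool, never from a script. Its argument "motion" is a list that holds one entry, the list of rows, each a list of 6 numbers: the shift along the tool's x, y, z in mm, then the turn, a rotation vector about the tool's x, y, z in rad. A call has 1 to 5 rows; each row shifts and turns the commanded pose from where the row before left it, along the tool's axes as they then stand; what a row does not reach is not made up. A row lasts 1/10 s, in which the tool goes at most 50 mm and 8.59 degrees, less where a joint would pass 70% of its speed; a pose out of reach is approached as far as the arm can. A call is refused whole if a number of a shift passes 50 or a number of a turn 0.15, either way. A call with a gripper value outside its range is refused whole. "gripper" is the finger opening in mm, from 0 to 85.4, set as the call begins (left out, the last holds). The fingers move at their own pace and stop on an object; "newtons" is the grip in N (left out, the last holds). Time passes only in rows, so rows that do not move let the fingers close. It gives the time, the measured TCP pose, the force and the opening at its end, in the units of the state.
- bot.get_obs(): the state, without advancing time (a new reading comes with each control period).
- bot.camera(name): name is "scene" or "side" or "wrist"; returns a dict with "color" (480x640x3 uint8, red, green, blue), "fx", "fy", "cx", "cy" (pixels), "k1" (the pictures are not rectified: a ray, as slopes to the right and down, at radius r is drawn at 1 + k1 r^2 times it, then the intrinsics apply), "R" (3x3) and "t" (3): a world point X has camera coordinates R X + t. Camera axes: x right, y down, z forward; pixel columns grow to the right and rows downward; lengths in m; the calibration is good to about 2 mm. A picture is of the moment at which its call begins. There is no depth.
- bot.job_done(): hands the job in, once; it reports no verdict.
Trained networks look in a picture, given as the dict that the camera call returned (one of the last four; its "shot" number tells which), for a name from the list of things; names that differ only in an ending like _2 or _b are one class to them, and where a whole thing is asked for, a point or a joint stands for the part that bears it (a point fixed in the world has none). Each returns a list of dicts, best first, with "confidence" (0 to 1); they miss things now and then, are a little off and sometimes report something else, mostly with a low value. They report only what shows in the picture. A call takes as long as a camera call. They do not tell look-alikes from the thing itself.
- bot.look_for(picture, label): "rect" ([left, top, width, height] in pixels, round what is visible of it).
The state is a dict: "time": time; "q": joint angles; "qd": joint speeds; "joint_efforts": joint torques, N m; "ee_pos": TCP position; "tcp_rot": TCP orientation; "wrist_force": force on the tool from outside, world axes, zero at the start; "torque": the same for the moment, N m; "opening": finger opening in m.
Only numpy, scipy, OpenCV 4.12 (cv2) and the standard library are available. Lean on these libraries where they do the work, as an engineer would, in place of code of your own. Each camera call takes 0.05 s, during which the arm holds its last target.

## Working session

There is one attempt and no reset: what is moved stays moved. The work goes in short steps, Python scripts to look and compute and a tool call to move; the robot and the scene stay as the last step left them, time stands still between calls to the robot, and variables do not carry over. Pictures are saved under pics/ and viewed, and the job is handed in when it is done.

Besides the shell and the picture viewer there is one more tool, called after "Emit:" as name(argument=value, ...) on one line, values as JSON. servo_tool: Moves the arm, as the interface text tells. Its arguments: {"type":"object","properties":{"motion":{"type":"array","items":{"type":"array","items":{"type":"array","items":{"type":"number"}}}},"gripper":{"type":"number"},"newtons":{"type":"number"}},"required":["motion"]}

```bash
ls; mkdir -p pics; cat > h.py <<'E'
import numpy as np,cv2
from workcell import bot
def save(p,n): cv2.imwrite(f'pics/{n}.png',cv2.cvtColor(p['color'],cv2.COLOR_RGB2BGR))
def proj(p,X):
    c=np.array(p['R'])@np.array(X)+np.array(p['t']); a,b=c[0]/c[2],c[1]/c[2]
    f=1+p['k1']*(a*a+b*b); return np.array([p['fx']*a*f+p['cx'],p['fy']*b*f+p['cy']])
def ray(p,u,v):
    x,y=(u-p['cx'])/p['fx'],(v-p['cy'])/p['fy']; a,b=x,y
    for _ in range(20):
        f=1+p['k1']*(a*a+b*b); a,b=x/f,y/f
    R=np.array(p['R']); d=R.T@np.array([a,b,1.]); o=-R.T@np.array(p['t']); return o,d/np.linalg.norm(d)
def onz(p,u,v,z):
    o,d=ray(p,u,v); return o+d*(z-o[2])/d[2]
E
python3 - <<'E'
from h import *
o=bot.get_obs(); print(o)
for n in ['scene','side','wrist']:
    p=bot.camera(n); save(p,n+'0'); print(n,p['R'],p['t'],p['fx'],p['k1'])
    for l in ['grip_top','stand','dish','tray_middle','ladder_top','wells_rack','timer','tape_roll']:
        r=bot.look_for(p,l); print(l,[(np.round(x['rect']).astype(int).tolist(),round(x['confidence'],2)) for x in r[:3]])
E
```

```text
pics
{'time': 0.0, 'q': array([-7.08743621e+01,  5.00991775e+00,  1.00352288e+01,  9.50985680e+01,
        2.01011626e-03,  9.00011516e+01]), 'qd': array([-0.04209143,  0.01220997,  0.05667474, -0.00261764, -0.04492733,
       -0.00015183]), 'joint_efforts': array([-4.53120037e-04, -5.20386350e+01,  4.64802897e+01,  1.63862959e-02,
       -4.33272874e-05, -1.53678595e-06]), 'ee_pos': array([ 0.18013746, -0.51942283,  0.22360135]), 'tcp_rot': array([-1.79926743e+02, -2.00864215e-03,  1.91244837e+01]), 'wrist_force': array([-1.09740096, -0.59742734,  0.16376885]), 'torque': array([ 0.00888904, -0.00272573, -0.00847074]), 'opening': 0.08563102679517592}
scene [[-0.84674851 -0.53195223  0.00661724]
 [-0.28848488  0.44868118 -0.84584968]
 [ 0.44698259 -0.71813092 -0.53338029]] [0.47494356 0.29063047 0.95535782] 468.8339955671033 -0.04776394398506967
grip_top [([250, 264, 88, 49], 0.93)]
stand [([245, 201, 94, 125], 0.73)]
dish [([192, 310, 35, 33], 0.92), ([320, 211, 29, 18], 0.62), ([369, 284, 25, 21], 0.58)]
tray_middle [([244, 263, 94, 49], 0.7)]
ladder_top [([241, 199, 97, 127], 0.8)]
[... 340 characters left out ...]
7003111076
grip_top [([248, 246, 12, 36], 0.57)]
stand [([239, 176, 29, 121], 0.7)]
dish [([193, 250, 37, 18], 0.74), ([247, 246, 14, 36], 0.71), ([425, 249, 23, 24], 0.69)]
tray_middle [([242, 243, 17, 41], 0.57)]
ladder_top [([240, 174, 30, 122], 0.77)]
wells_rack [([188, 318, 55, 32], 0.8)]
timer [([401, 304, 31, 28], 0.61)]
tape_roll [([328, 312, 30, 17], 0.57)]
wrist [[ 3.27816608e-01 -9.44741319e-01 -3.33779569e-04]
 [-9.08806313e-01 -3.15443965e-01  2.73068107e-01]
 [-2.58084013e-01 -8.92129197e-02 -9.61994645e-01]] [-0.55001665 -0.03661301  0.37880803] 345.30650573278166 -0.04852713036687403
grip_top []
stand []
dish []
tray_middle []
ladder_top []
wells_rack []
timer []
tape_roll []
```

View pics/scene0.png

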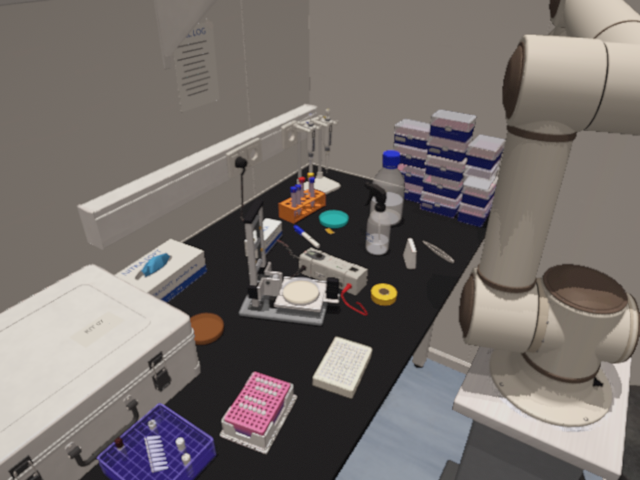

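View pics/side0.png

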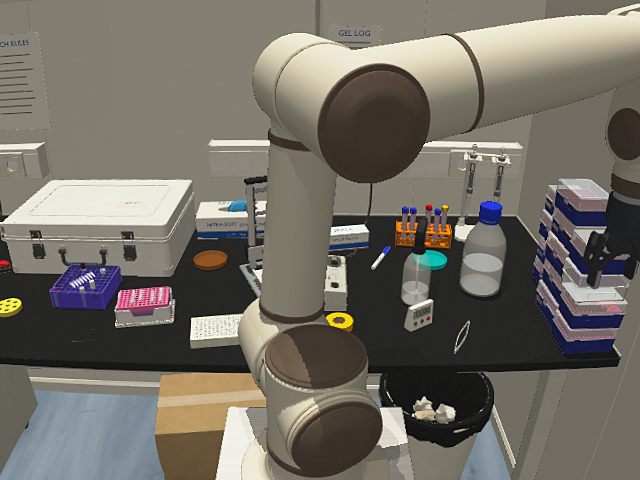

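```bash
python3 - <<'E'
import cv2
a=cv2.imread('pics/scene0.png')[180:340,220:430]; cv2.imwrite('pics/s_crop.png',cv2.resize(a,None,fx=3.75,fy=3.75,interpolation=cv2.INTER_CUBIC))
a=cv2.imread('pics/side0.png')[160:310,180:360]; cv2.imwrite('pics/d_crop.png',cv2.resize(a,None,fx=4,fy=4,interpolation=cv2.INTER_CUBIC))
E
```

```text
(no output)
```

View pics/s_crop.png

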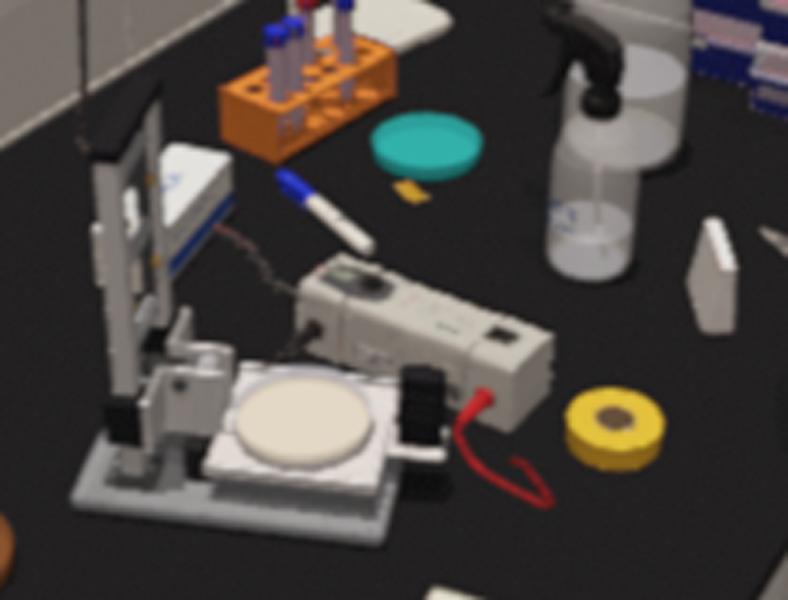

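View pics/d_crop.png

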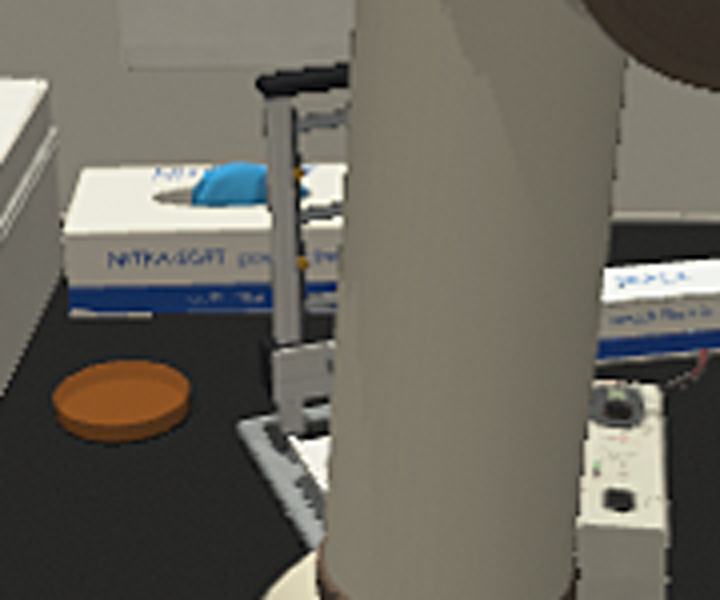

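```bash
python3 - <<'E'
from h import *
from scipy.optimize import least_squares
p=bot.camera('scene')
C=lambda x,y:np.array([220+x/3.75,180+y/3.75])
pts=[((-.105,.065,0),C(383,545)),((.095,.065,0),C(73,504)),((.06,.037,.26),C(108,160))]
def w(s,q):
    c,n=np.cos(q[2]),np.sin(q[2]); return [q[0]+c*s[0]-n*s[1],q[1]+n*s[0]+c*s[1],s[2]]
f=lambda q:np.concatenate([proj(p,w(s,q))-u for s,u in pts])
r=least_squares(f,[.5,0,0]); print(r.x,r.fun)
q=r.x
for z in (.06,.08,.1,.12):
    print(z,(proj(p,w((-.118,0,z),q))-[220,180])*3.75)
print('grip xy',w((-.118,0,0),q), onz(p,*C(423,370),.09))
E
```

```text
[0.59672212 0.10326504 0.41926424] [ 0.82242819  1.04627439 -0.40913599  3.15583498 -0.38480477 -5.3564694 ]
0.06 [421.58261138 409.0375701 ]
0.08 [422.30075704 383.75809461]
0.1 [423.03221746 357.96919451]
0.12 [423.77731858 331.65696672]
grip xy [np.float64(0.48894225543582326), np.float64(0.0552285909181372), 0] [0.48924895 0.0543064  0.09      ]
```

```bash
python3 - <<'E'
from h import *
p=bot.camera('scene'); s=bot.camera('side')
for n,u,v in [('spray',377,250),('bottle',385,222),('timer',411,267),('psu front',352,290),('psu c',367,270)]: print(n,onz(p,u,v,0))
b=onz(p,377,250,0)
for z in (.1,.15,.2): print(z,proj(p,[b[0],b[1],z]))
b=onz(p,352,293,0)
for z in (.03,.05,.07): print(z,proj(p,[b[0],b[1],z]))
print(onz(p,377,290,.0))
E
```

```text
spray [ 0.50957768 -0.23356647  0.        ]
bottle [ 0.55878573 -0.39125051  0.        ]
timer [ 0.39388592 -0.20855727  0.        ]
psu front [ 0.48217278 -0.03371305  0.        ]
psu c [ 0.48934479 -0.13119106  0.        ]
0.1 [379.62434661 220.01561217]
0.15 [381.00895059 204.08694341]
0.2 [382.4447362  187.48828692]
0.03 [352.54036565 283.61405929]
0.05 [352.90827542 277.20958363]
0.07 [353.28247759 270.68386217]
[ 0.42826255 -0.06807593  0.        ]
```

Emit:
servo_tool(motion=[[[34,-31,0,0,0,-0.0175],[34,-31,0,0,0,-0.0175],[34,-31,0,0,0,-0.0175],[34,-31,0,0,0,-0.0175],[34,-31,0,0,0,-0.0175]]], gripper=50, newtons=60)

```text
time: 2.0
ee_pos: [0.2832, -0.3122, 0.2243]
tcp_rot: [180.0, -0.0, 24.1]
wrist_force: [0.3, -0.7, 0.6]
opening: 0.0497
```

Emit:
servo_tool(motion=[[[32,-33,0,0,0,0],[32,-33,0,0,0,0],[32,-33,0,0,0,0],[32,-33,0,0,0,0],[32,-33,0,0,0,0]]])

```text
time: 2.5
ee_pos: [0.3616, -0.0961, 0.2246]
tcp_rot: [180.0, -0.1, 24.1]
wrist_force: [1.6, -0.9, 0.1]
opening: 0.0499
```

Emit:
servo_tool(motion=[[[38,-14,0,0,0,0],[38,-14,0,0,0,0],[38,-14,0,0,0,0],[38,-14,0,0,0,0],[0,0,0,0,0,0]]])

```text
time: 3.0
ee_pos: [0.4793, 0.0182, 0.223]
tcp_rot: [-179.9, 0.0, 24.3]
wrist_force: [-1.1, -0.2, -0.8]
opening: 0.0499
```

```bash
python3 - <<'E'
from h import *
p=bot.camera('wrist'); save(p,'w1'); o=bot.get_obs(); print(o['time'],o['ee_pos'],o['tcp_rot'],o['qd'],o['wrist_force'])
p=bot.camera('scene'); save(p,'s1')
a=p['color'][180:340,220:430,::-1]; cv2.imwrite('pics/s1_crop.png',cv2.resize(a,None,fx=3.75,fy=3.75,interpolation=cv2.INTER_CUBIC))
E
```

```text
3.05 [0.47797811 0.01688527 0.22337319] [-1.79960710e+02  8.70458295e-02  2.43000968e+01] [-2.32597095 -2.55504379 -1.45149369  1.16061687 -0.21607792 -1.21712664] [ 0.02628327 -0.33641947  0.04002151]
```

View pics/w1.png

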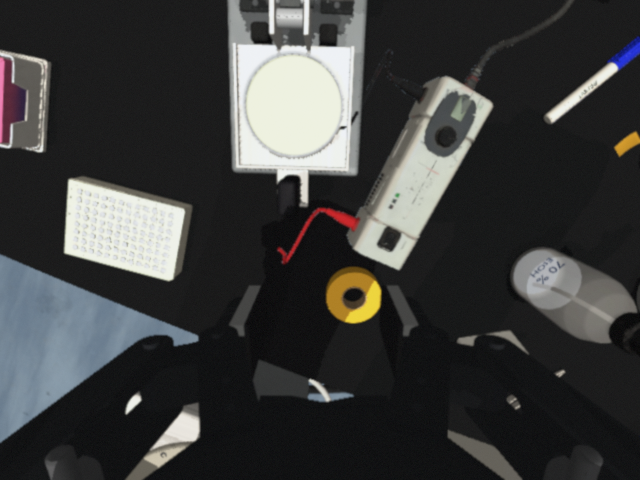

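View pics/s1_crop.png

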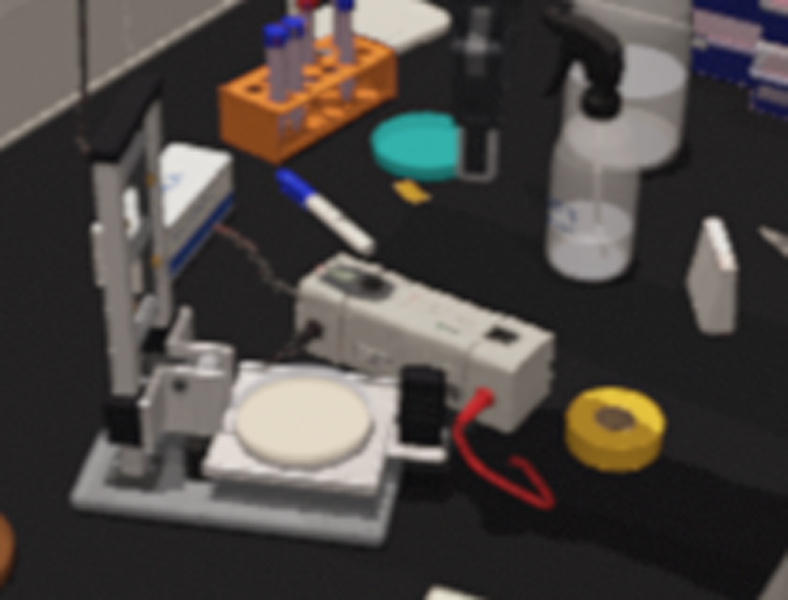

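```bash
python3 - <<'E'
from h import *
p=bot.camera('wrist'); o=bot.get_obs(); print(o['ee_pos'])
a=p['color'][20:270,210:380,::-1].astype(float)
a=255*(a/255)**.45
cv2.imwrite('pics/w2c.png',cv2.resize(a.astype(np.uint8),None,fx=2.4*1.0,fy=2.4,interpolation=cv2.INTER_CUBIC))
q=[.59672,.10327,.41926]
def w(s,q=q):
    c,n=np.cos(q[2]),np.sin(q[2]); return [q[0]+c*s[0]-n*s[1],q[1]+n*s[0]+c*s[1],s[2]]
for s in [(-.118,0,.09),(-.133,.008,.09),(-.133,-.008,.09),(-.105,.065,.014),(-.105,-.065,.014),(.095,.065,.014),(.095,-.065,.014)]:
    print(s,proj(p,w(s)).round(1),((proj(p,w(s))-[210,20])*2.4).round())
E
```

```text
[0.47693408 0.01538733 0.22420402]
(-0.118, 0, 0.09) [285.8 194.9] [182. 420.]
(-0.133, 0.008, 0.09) [276.7 212.8] [160. 463.]
(-0.133, -0.008, 0.09) [295.8 212.8] [206. 463.]
(-0.105, 0.065, 0.014) [230.3 171.4] [ 49. 363.]
(-0.105, -0.065, 0.014) [356.6 171.7] [352. 364.]
(0.095, 0.065, 0.014) [218.2 -50.9] [  20. -170.]
(0.095, -0.065, 0.014) [362.1 -51.7] [ 365. -172.]
```

View pics/w2c.png

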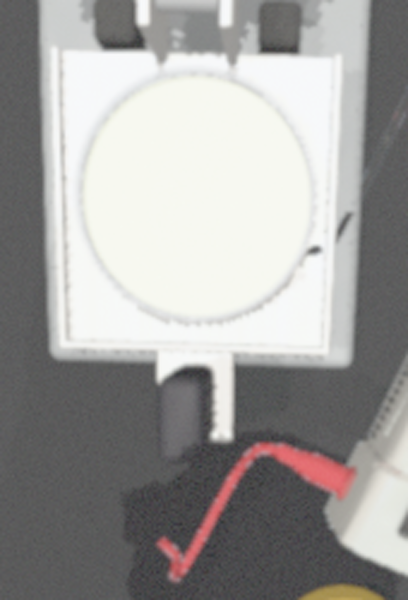

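```bash
python3 - <<'E'
from h import *
from scipy.optimize import least_squares
p=bot.camera('wrist'); o=bot.get_obs(); print(o['ee_pos'],o['tcp_rot'])
sc=bot.camera('scene')
def w(s,q):
    c,n=np.cos(q[2]),np.sin(q[2]); return [q[0]+c*s[0]-n*s[1],q[1]+n*s[0]+c*s[1],s[2]]
K=lambda x,y:np.array([210+x/2.4,20+y/2.4])
C=lambda x,y:np.array([220+x/3.75,180+y/3.75])
W=[((-.105,.065,.014),K(51,358)),((-.105,-.065,.014),K(352,366)),
   ]
def edge(q,y,a,b): # points on plate edge line; solve residual cols at rows
    r=[]
    for K_ in (a,b):
        X=onz(p,*K_,.014); c,n=np.cos(q[2]),np.sin(q[2])
        yy=-n*(X[0]-q[0])+c*(X[1]-q[1]); r.append((yy-y)*1000)
    return r
def f(q):
    return np.concatenate([ (proj(p,w(s,q))-u) for s,u in W]+[edge(q,.065,K(40,0),K(50,300)),edge(q,-.065,K(368,0),K(354,300))]+[proj(sc,w((-.105,.065,0),q))-C(383,545),proj(sc,w((.095,.065,0),q))-C(73,504)])
r=least_squares(f,[.59,.1,.4]);q=r.x; print(q,np.degrees(q[2]),r.fun.round(2))
for z in (.085,.09,.095,.1): print(z,((proj(p,w((-.133,.008,z),q))-[210,20])*2.4).round(),((proj(p,w((-.133,-.008,z),q))-[210,20])*2.4).round(),((proj(sc,w((-.118,0,z),q))-[220,180])*3.75).round())
print('grip',w((-.118,0,.09),q), 'from wrist front-edge',onz(p,*K(185,458),.09), 'scene',onz(sc,*C(423,371),.09))
E
```

```text
[0.47674908 0.01499275 0.22442356] [1.79995444e+02 9.26996956e-03 2.41204702e+01]
[0.59846391 0.0999582  0.39421268] 22.586722835733255 [-0.42  0.03  0.42  0.05 -0.77 -0.95  1.3   1.02  0.07  0.63 -0.43  1.35]
0.085 [162. 457.] [207. 458.] [422. 377.]
0.09 [160. 460.] [206. 461.] [422. 370.]
0.095 [158. 463.] [205. 464.] [423. 364.]
0.1 [156. 466.] [204. 467.] [423. 357.]
grip [np.float64(0.48951459997896807), np.float64(0.05463659295566988), 0.09] from wrist front-edge [0.47677369 0.04852727 0.09      ] scene [0.48873044 0.05517955 0.09      ]
```

Emit:
servo_tool(motion=[[[28,-31,0,0,0,0.026],[0,0,40,0,0,0],[0,0,40,0,0,0],[0,0,14,0,0,0],[0,0,0,0,0,0]]])

```text
time: 3.75
ee_pos: [0.4888, 0.0544, 0.1291]
tcp_rot: [-180.0, 0.1, 22.6]
wrist_force: [0.4, -0.1, 0.4]
opening: 0.0503
```

```bash
python3 - <<'E'
from h import *
p=bot.camera('wrist'); save(p,'w3'); p=bot.camera('scene');o=bot.get_obs(); print(o['time'],o['ee_pos'],o['tcp_rot'],o['wrist_force'])
a=p['color'][180:340,220:430,::-1]; cv2.imwrite('pics/s3_crop.png',cv2.resize(a,None,fx=3.75,fy=3.75,interpolation=cv2.INTER_CUBIC))
E
```

```text
3.85 [0.49047985 0.054686   0.13214852] [ 1.79968497e+02 -1.06543939e-01  2.25963037e+01] [ 0.9697128  -0.19506126  0.40310489]
```

View pics/w3.png

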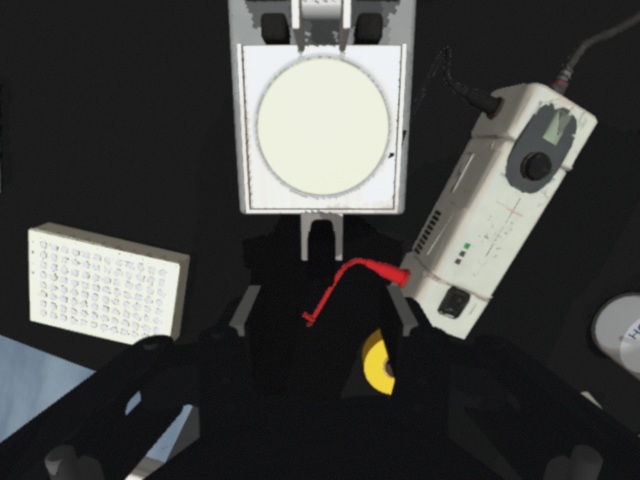

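View pics/s3_crop.png

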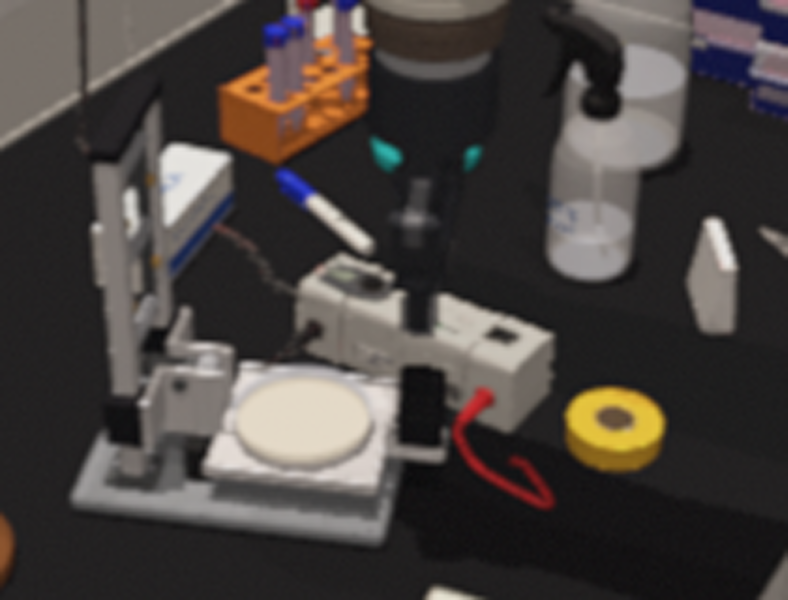

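Emit:
servo_tool(motion=[[[0,0,22,0,0,0],[0,0,20,0,0,0],[0,0,15,0,0,0],[0,0,5,0,0,0],[0,0,0,0,0,0]]])

```text
time: 4.35
ee_pos: [0.4902, 0.0551, 0.0687]
tcp_rot: [180.0, -0.0, 22.6]
wrist_force: [-0.6, -0.7, 0.5]
opening: 0.05
```

```bash
python3 - <<'E'
from h import *
p=bot.camera('scene');save(p,'s4');o=bot.get_obs(); print(o['time'],o['ee_pos'],o['tcp_rot'],o['wrist_force'],o['opening'])
a=p['color'][180:340,220:430,::-1]; cv2.imwrite('pics/s4_crop.png',cv2.resize(a,None,fx=3.75,fy=3.75,interpolation=cv2.INTER_CUBIC))
E
```

```text
4.4 [0.49050299 0.05514032 0.06923992] [ 1.79984562e+02 -5.23019410e-02  2.26425624e+01] [-0.17322939 -0.27238971  0.16113278] 0.050393513729422384
```

View pics/s4_crop.png

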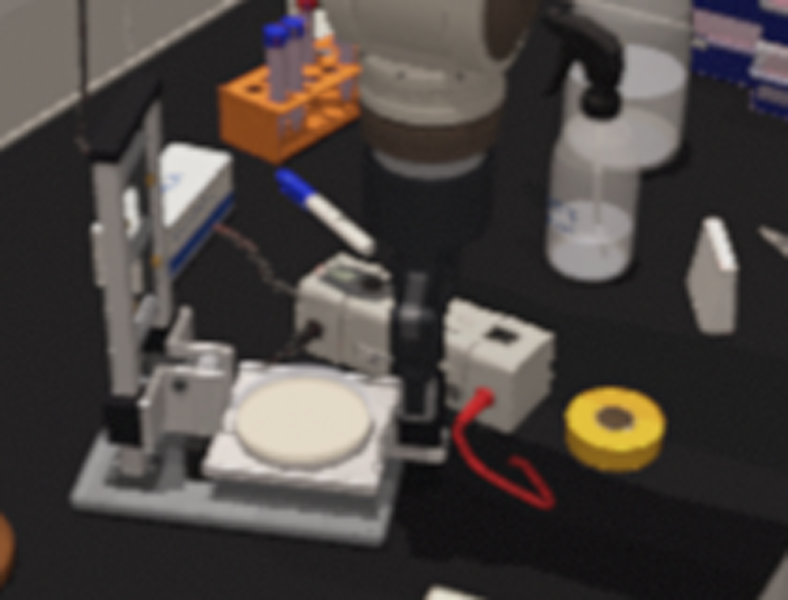

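Fingers straddle the grip. Close.

Emit:
servo_tool(motion=[[[0,0,0,0,0,0],[0,0,0,0,0,0],[0,0,0,0,0,0],[0,0,0,0,0,0],[0,0,0,0,0,0]]], gripper=5, newtons=60)

```text
time: 4.9
ee_pos: [0.4901, 0.0563, 0.0694]
tcp_rot: [-179.9, -0.1, 22.7]
wrist_force: [-4.7, 6.8, 6.4]
opening: 0.0143
```

Emit:
servo_tool(motion=[[[0,0,0,0,0,0],[0,0,0,0,0,0]]])

```text
time: 5.1
ee_pos: [0.4901, 0.0563, 0.0694]
tcp_rot: [-179.9, -0.1, 22.7]
wrist_force: [-3.3, 6.4, 5.3]
opening: 0.0146
```

Emit:
servo_tool(motion=[[[0,-1.5,0,0,0,0],[0,0,-2,0,0,0],[0,0,-4,0,0,0],[0,0,-4,0,0,0],[0,0,0,0,0,0]]])

```text
time: 5.6
ee_pos: [0.49, 0.0564, 0.0787]
tcp_rot: [180.0, -0.1, 22.6]
wrist_force: [4.7, -1.7, -3.2]
opening: 0.0143
```

```bash
python3 - <<'E'
from h import *
p=bot.camera('scene');o=bot.get_obs(); print(o['time'],o['ee_pos'],o['tcp_rot'],o['wrist_force'],o['opening'],o['torque'])
a=p['color'][180:340,220:430,::-1]; cv2.imwrite('pics/s5_crop.png',cv2.resize(a,None,fx=3.75,fy=3.75,interpolation=cv2.INTER_CUBIC))
E
```

```text
5.65 [0.48999639 0.05644765 0.07850524] [ 1.79970929e+02 -4.92585535e-02  2.26389463e+01] [ 3.94521918 -1.83134011 -3.32911815] 0.014783046305366586 [-0.30632589 -1.00168496 -0.01822063]
```

View pics/s5_crop.png

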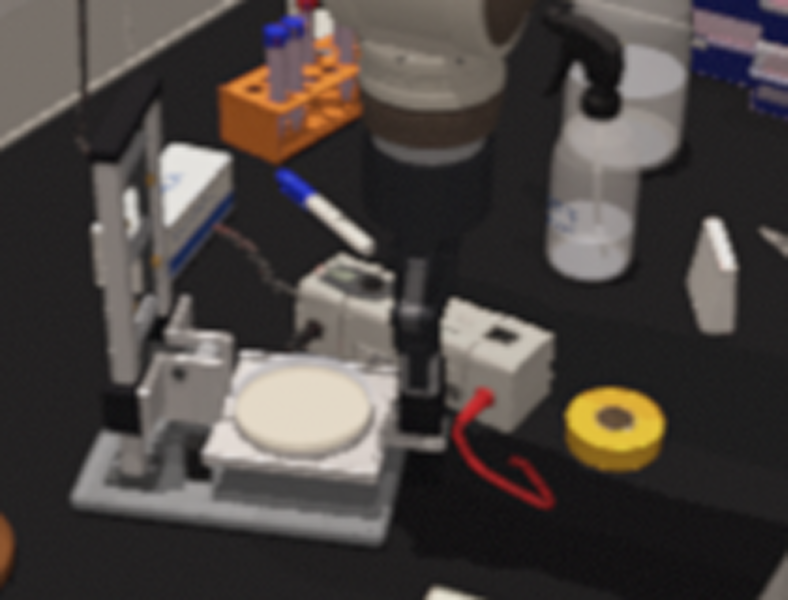

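Emit:
servo_tool(motion=[[[0,0,-5,0,0,0],[0,0,-7,0,0,0],[0,0,-7,0,0,0],[0,0,-7,0,0,0],[0,0,-6,0,0,0]]])

```text
time: 6.15
ee_pos: [0.49, 0.0564, 0.1103]
tcp_rot: [180.0, -0.0, 22.6]
wrist_force: [6.2, -1.1, -4.5]
opening: 0.0145
```

Emit:
servo_tool(motion=[[[0,0,-7,0,0,0],[0,0,-7,0,0,0],[0,0,-7,0,0,0],[0,0,-6,0,0,0],[0,0,0,0,0,0]]])

```text
time: 6.65
ee_pos: [0.49, 0.0564, 0.1378]
tcp_rot: [180.0, -0.1, 22.6]
wrist_force: [5.7, -0.5, -3.3]
opening: 0.0149
```

Emit:
servo_tool(motion=[[[0,0,0,0,0,0],[0,0,0,0,0,0],[0,0,0,0,0,0],[0,0,0,0,0,0],[0,0,0,0,0,0]]])

```text
time: 7.15
ee_pos: [0.49, 0.0565, 0.137]
tcp_rot: [180.0, -0.0, 22.6]
wrist_force: [5.9, -1.9, -3.1]
opening: 0.0143
```

```bash
python3 - <<'E'
from h import *
p=bot.camera('scene');o=bot.get_obs(); print(o['time'],o['ee_pos'],o['tcp_rot'],o['wrist_force'],o['opening'],o['torque'])
a=p['color'][180:340,220:430,::-1]; cv2.imwrite('pics/s6_crop.png',cv2.resize(a,None,fx=3.75,fy=3.75,interpolation=cv2.INTER_CUBIC))
p=bot.camera('wrist');save(p,'w6')
E
```

```text
7.2 [0.48999868 0.05642658 0.137015  ] [ 1.79971068e+02 -4.44169682e-02  2.26357393e+01] [ 5.72345574 -1.62245877 -2.23221615] 0.014185907361896115 [-0.42745086 -1.31523405 -0.08617571]
```

View pics/s6_crop.png

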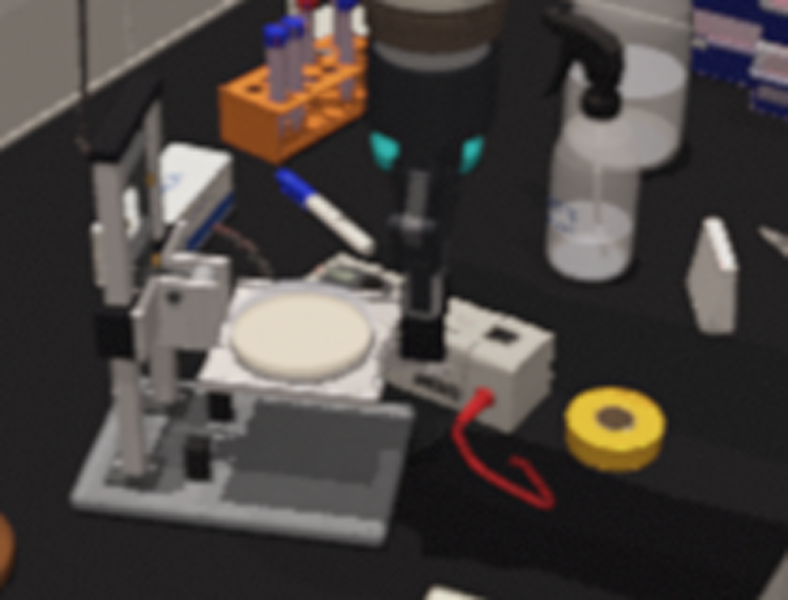

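View pics/w6.png

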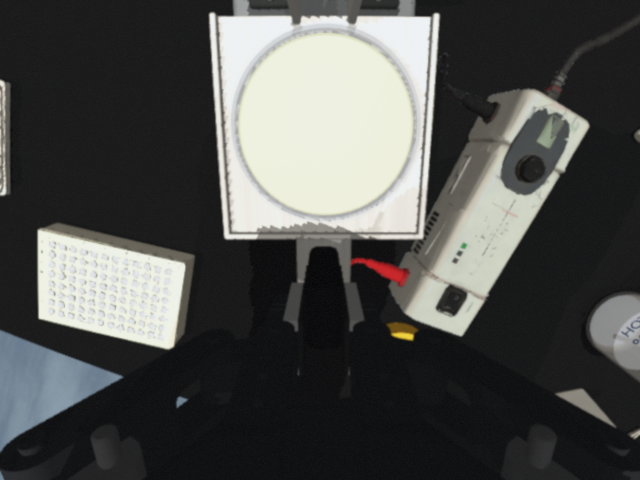

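Emit:
servo_tool(motion=[[[0.8,0.5,0,0,0,0],[0,0,4,0,0,0],[0,0,5,0,0,0],[0,0,5,0,0,0],[0,0,4,0,0,0]]])

```text
time: 7.75
ee_pos: [0.49, 0.0564, 0.1184]
tcp_rot: [-180.0, 0.1, 22.7]
wrist_force: [-0.8, -0.9, -2.5]
opening: 0.0143
```

Emit:
servo_tool(motion=[[[0,0,2,0,0,0],[0,0,1,0,0,0],[0,0,1,0,0,0],[0,0,0,0,0,0]]])

```text
time: 8.15
ee_pos: [0.49, 0.0564, 0.115]
tcp_rot: [-180.0, 0.0, 22.7]
wrist_force: [-3.1, -1.5, -3.8]
opening: 0.0144
```

Emit:
servo_tool(motion=[[[0.3,0,0.6,0,0,0],[0,0,0.6,0,0,0],[0,0,0.6,0,0,0],[0,0,0,0,0,0]]])

```text
time: 8.55
ee_pos: [0.49, 0.0564, 0.1132]
tcp_rot: [-180.0, 0.1, 22.6]
wrist_force: [-5.4, -0.8, -4.0]
opening: 0.0146
```

Emit:
servo_tool(motion=[[[0,0,0.5,0,0,0],[0,0,0.5,0,0,0],[0,0,0.5,0,0,0],[0,0,0,0,0,0]]])

```text
time: 8.95
ee_pos: [0.4901, 0.0564, 0.1118]
tcp_rot: [-180.0, 0.1, 22.6]
wrist_force: [-4.8, -1.8, -3.2]
opening: 0.0147
```

Emit:
servo_tool(motion=[[[-0.6,0,0.5,0,0,0],[0,0,0.5,0,0,0],[0,0,0.5,0,0,0],[0,0,0,0,0,0]]])

```text
time: 9.35
ee_pos: [0.4901, 0.0564, 0.1108]
tcp_rot: [-180.0, -0.0, 22.7]
wrist_force: [-4.7, -0.2, -0.8]
opening: 0.0142
```

Emit:
servo_tool(motion=[[[0,0,0.5,0,0,0],[0,0,0.5,0,0,0],[0,0,0.5,0,0,0],[0,0,0,0,0,0]]])

```text
time: 9.75
ee_pos: [0.4901, 0.0564, 0.1103]
tcp_rot: [180.0, -0.1, 22.7]
wrist_force: [-9.4, 0.2, 8.7]
opening: 0.0144
```

Emit:
servo_tool(motion=[[[-0.6,0,0.3,0,0,0],[0,0,0.2,0,0,0],[0,0,0,0,0,0]]])

```text
time: 10.05
ee_pos: [0.4901, 0.0564, 0.1102]
tcp_rot: [180.0, -0.1, 22.7]
wrist_force: [-7.7, 1.8, 10.2]
opening: 0.0144
```

Emit:
servo_tool(motion=[[[0,0,0.3,0,0,0],[0,0,0,0,0,0],[0,0,0,0,0,0],[0,0,0,0,0,0],[0,0,0,0,0,0]]])

```text
time: 10.55
ee_pos: [0.4901, 0.0564, 0.1102]
tcp_rot: [180.0, -0.1, 22.7]
wrist_force: [-6.7, 1.2, 12.2]
opening: 0.0146
```

Emit:
servo_tool(motion=[[[0,0,0,0,0,0],[0,0,0,0,0,0],[0,0,0,0,0,0],[0,0,0,0,0,0],[0,0,0,0,0,0]]])

```text
time: 11.05
ee_pos: [0.4901, 0.0563, 0.1102]
tcp_rot: [180.0, -0.1, 22.7]
wrist_force: [-8.2, -0.0, 11.7]
opening: 0.0148
```

Emit:
servo_tool(motion=[[[0,0,0,0,0,0],[0,0,0,0,0,0],[0,0,0,0,0,0],[0,0,0,0,0,0]]])

```text
time: 11.45
ee_pos: [0.4901, 0.0564, 0.1102]
tcp_rot: [180.0, -0.1, 22.7]
wrist_force: [-9.0, 0.3, 11.4]
opening: 0.0148
```

```bash
python3 - <<'E'
from h import *
p=bot.camera('scene');o=bot.get_obs(); print(o['time'],o['ee_pos'],o['tcp_rot'],o['wrist_force'],o['opening'],o['torque'])
a=p['color'][180:340,220:430,::-1]; cv2.imwrite('pics/s7_crop.png',cv2.resize(a,None,fx=3.75,fy=3.75,interpolation=cv2.INTER_CUBIC))
E
```

```text
11.5 [0.49009493 0.05635625 0.11017497] [ 1.79989152e+02 -1.49359914e-01  2.26590278e+01] [-7.93608063  0.42291979 11.98926031] 0.014622415149816197 [ 0.24587957  1.56437796 -0.08594834]
```

View pics/s7_crop.png

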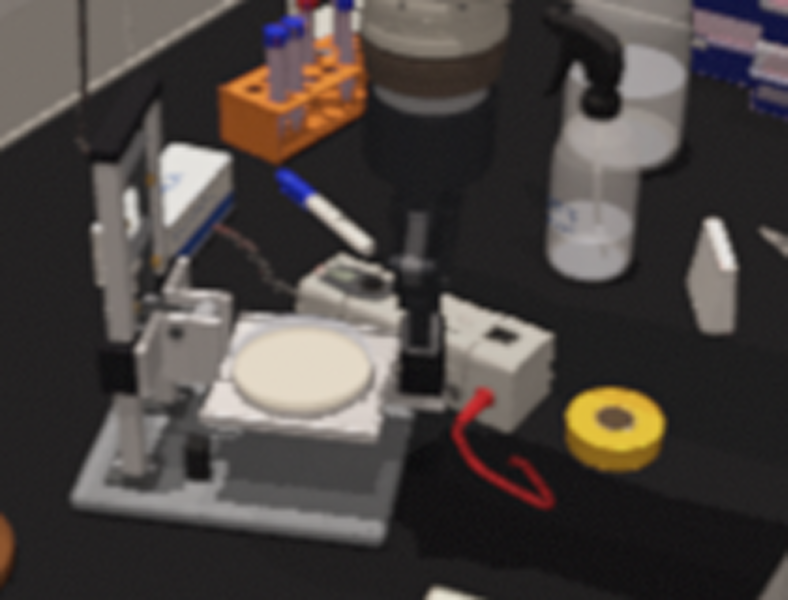

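Emit:
servo_tool(motion=[[[0,0,-0.5,0,0,0],[-0.4,0,-0.5,0,0,0],[-0.4,0,-0.3,0,0,0],[0,0,0,0,0,0],[0,0,0,0,0,0]]])

```text
time: 12.0
ee_pos: [0.4901, 0.0563, 0.1105]
tcp_rot: [-180.0, -0.2, 22.7]
wrist_force: [1.6, 4.8, 6.3]
opening: 0.0146
```

Emit:
servo_tool(motion=[[[0,-0.5,-0.4,0,0,0],[0,-0.3,-0.4,0,0,0],[0,0,-0.2,0,0,0],[0,0,0,0,0,0],[0,0,0,0,0,0]]])

```text
time: 12.5
ee_pos: [0.49, 0.0564, 0.1107]
tcp_rot: [179.9, -0.2, 22.6]
wrist_force: [6.5, 1.7, 0.0]
opening: 0.0145
```

Emit:
servo_tool(motion=[[[0.5,0.3,0,0,0,0],[0,0,0,0,0,0],[0,0,0,0,0,0],[0,0,0,0,0,0],[0,0,0,0,0,0]]], gripper=45)

```text
time: 13.0
ee_pos: [0.489, 0.0563, 0.1104]
tcp_rot: [180.0, 0.0, 22.6]
wrist_force: [0.2, 0.0, -0.1]
opening: 0.0448
```

```bash
python3 - <<'E'
from h import *
p=bot.camera('scene');o=bot.get_obs(); print(o['time'],o['ee_pos'],o['wrist_force'],o['opening'])
a=p['color'][180:340,220:430,::-1]; cv2.imwrite('pics/s8_crop.png',cv2.resize(a,None,fx=3.75,fy=3.75,interpolation=cv2.INTER_CUBIC))
E
```

```text
13.05 [0.48905348 0.0563501  0.11043205] [-0.86222317  0.71266928 -0.87193686] 0.04479319503599647
```

View pics/s8_crop.png

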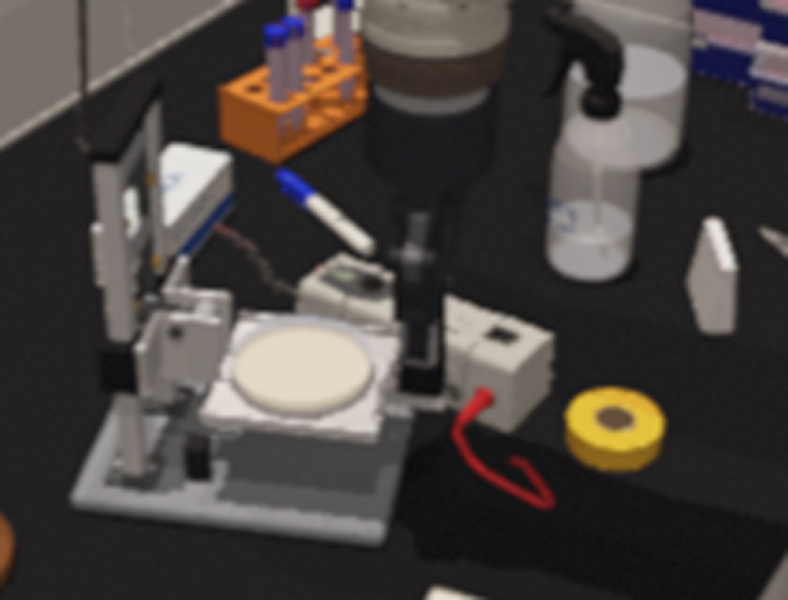

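Released, and the shelf holds. Retreat straight up.

Emit:
servo_tool(motion=[[[0,0,-10,0,0,0],[0,0,-25,0,0,0],[0,0,-35,0,0,0],[0,0,-35,0,0,0],[0,0,0,0,0,0]]])

```text
time: 13.55
ee_pos: [0.4906, 0.0566, 0.221]
tcp_rot: [179.9, -0.4, 22.6]
wrist_force: [0.8, -0.3, -0.4]
opening: 0.0448
```

Emit:
servo_tool(motion=[[[0,0,0,0,0,0],[0,0,0,0,0,0],[0,0,0,0,0,0]]])

```text
time: 13.85
ee_pos: [0.4886, 0.0564, 0.2144]
tcp_rot: [-180.0, 0.1, 22.6]
wrist_force: [-0.3, 0.5, -0.1]
opening: 0.0449
```

```bash
python3 - <<'E'
from h import *
p=bot.camera('scene');o=bot.get_obs(); print(o['time'],o['ee_pos'],o['wrist_force'],o['opening'])
a=p['color'][180:340,220:430,::-1]; cv2.imwrite('pics/s9_crop.png',cv2.resize(a,None,fx=3.75,fy=3.75,interpolation=cv2.INTER_CUBIC))
E
```

```text
13.9 [0.48866645 0.05633573 0.21447048] [-0.35554877 -0.12880056  0.55411053] 0.04489279640455978
```

View pics/s9_crop.png

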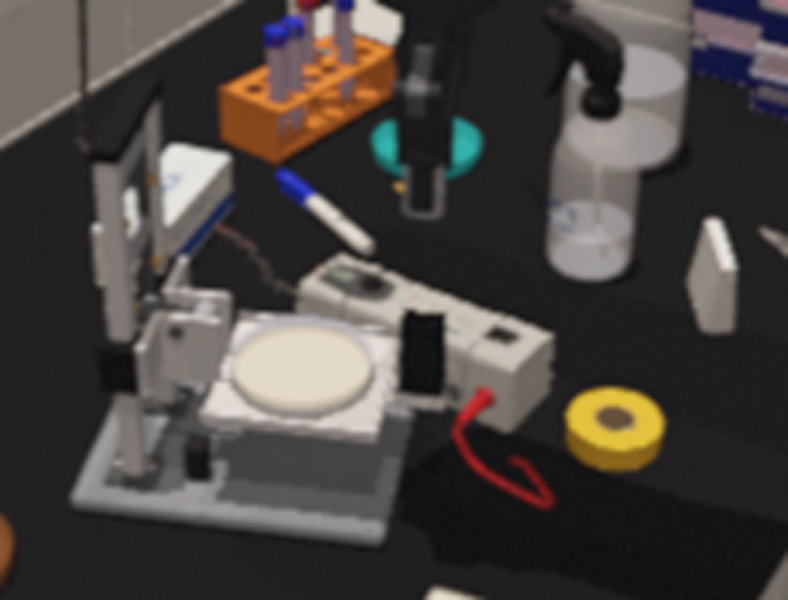

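The shelf is holding at the same raised height: the grip top is at crop (423,315), up from (423,370). The dish is centred on the tray and the gripper is clear.

```bash
python3 -c "
from workcell import bot
print(bot.job_done())"
```

```text
the job is handed in; nothing more can be done
None
```

The shelf is locked on the lowest rung with the dish still on it, and I handed the job in at about 14 s of the 42 s allowed.

- **Lift:** I took the upright grip by its 16 mm width and raised the shelf to about 68 mm, inside the 66–72 mm range. I held it there for over half a second so the pawl could swing back out.
- **Seat:** I lowered it in small steps until it stopped about 41 mm above its parked height, inside the expected 32–44 mm. The wrist's vertical force rose there from about -3 N to positive, so something was carrying the shelf.
- **Lock test:** I pressed at 11.4–12.2 N for a little over one second, and the height did not change.
- **Release:** I eased the vertical force back to about 0 N, opened the fingers and backed straight up.

**Last checks:** After the release the picture shows the shelf at the same height and the dish centred on the tray. Of the bystanders, the tape roll and timer have not moved. Only a corner of the rack shows in that last crop; I never went near it. The wrist force is about 0 N and the robot touches nothing.

**Not confirmed:** I could not see the pawl clearly in any picture. That it is seated rests on the stop height, the stiff press and the shelf holding after release. Sideways force reached about 9 N while seating and pressing, and I trimmed it out before letting go. No check failed.

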